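Set the running clearance of a hold-down clamp on a dapping block

TASK

Put the steel dapping block upright into the blue hold-down fixture, slid in under the clamp strap from the front so that it sits between the two side stops and touches the back stop, and let go of it. Then turn the black knob clockwise until the strap is seated firmly on the block, the knob coming up against its stop, back it off a quarter turn, and finish still gripping the knob there, so that the lock nut can be set. Leave the other things on the bench where they are.

Things in the scene. Friction and masses are not known exactly. Their poses are not given: they have to be found in the camera images.
- dapping_block: steel cube 50x50x50 mm with hollows in its faces, loose on the bench (0.78 kg). Origin under its centre, z up; side faces square to its x and y
- fixture: Blue plate 190x110x12 mm (x -105 to +85) bolted to the bench; origin at bench height; open front faces its -x. Side stops 11 mm above the plate, inner faces y +-26.5 from x -43 to -5, flaring out in front to y +-35 at x -66; plate free from there to its front edge. Back stop 16 mm high, front face at x -5. Knob axis upright at x +50, y 0
- seat (a point): point on the plate's top (12 mm above the bench, fixture x -30 mm, y 0) where the block's origin belongs when it is seated between the stops (1.5 mm play each side) and against the back stop; axes as the fixture's
- clamp_strap: steel strap 108x24x10 mm along fixture x above the plate; a brass pad under its nose lies over the rear 13 mm of a seated block (nose end at fixture x -19, y +-12 mm). Moves only down and up with the knob, 1.6 mm per rad; carries the knob. Origin on its underside at fixture x 0, y 0; the pad reaches 4 mm lower
- clamp_knob (a joint): knob angle, rad; grows clockwise seen from above, which lowers the strap. 0 = open, pad 5.5 mm above a seated block; at 3.45 the pad touches the block, at 3.6 it presses firmly and the knob meets a rigid stop (seated). Starts between 0.2 and 1.5, stays where it is left, turns lightly (about 0.05 N m)
- knob_grip (a point): on the knob's axis at mid height of its grip. Black ribbed knob 36 mm diameter, 24 mm high (12 mm above and below this point), white pointer line on top, underside 12 mm above the strap's top. About 105 mm above the bench, rises and sinks with the strap. z up, turns with the knob
- solder_tin_1: flat round tin, green lid, 63 dia x 19; bystander, origin under its centre
- flux_bottle: small pink bottle with white cap, 30 dia x 60, back left; bystander, origin under its centre
- paste_pot: red screw pot, 41 dia x 30; bystander, origin under its centre
- rubber_block: cream rubber abrasive block 20x45x14, lying flat; bystander, origin under its centre
- steel_block: flat square steel bench block 66x66x19, at the right; bystander, origin under its centre

How it is judged (in metres and radians):
On the way, in this order (a step that is already met when the one before it is completed fails the run):
1. the block stands on the plate between the side stops and at the back stop, under the strap, let go of (x of dapping_block in the frame of seat between -0.004 and 0.004 m and y of dapping_block in the frame of seat between -0.003 and 0.003 m and z of dapping_block in the frame of seat between -0.002 and 0.002 m and angle between dapping_block's own z axis and vertical below 0.06 rad and contact force between the fingers and dapping_block below 0.1 N), for 0.2 s.
2. the knob is turned clockwise until the strap is seated on the block (all of step 1 and value of joint clamp_knob above 3.5 rad and contact force between clamp_strap and dapping_block above 2 N), for 0.2 s.
At the end, for the whole second after the job is handed in: Block on its seat, let go (4 mm front to back, 3 mm sideways, 2 mm in height, upright to 0.06 rad); knob still, a quarter turn back from seated within 20 degrees (joint 1.65 to 2.35), strap clear of the block; fingers grip the knob with over 5 N, tool point within 35 mm of knob_grip (all of step 1 and value of joint clamp_knob between 1.65 and 2.35 rad and contact force between clamp_strap and dapping_block below 0.2 N and velocity of joint clamp_knob between -0.1 and 0.1 rad/s and contact force between the fingers and clamp_strap above 5 N and distance between the grasp point and knob_grip below 0.035 m); the arm keeps its last pose, push and grip.
It fails at once if a bystander is moved more than 30 mm (distance of any of solder_tin_1, flux_bottle, paste_pot, rubber_block, steel_block from where it was at the start of the episode above 0.03 m).
It fails at once if the block is tipped over (angle between dapping_block's own z axis and vertical above 0.6 rad).
It also fails if it takes over 72 s, if anything falls off the work surface, if the arm or the gripper's body presses on something with over 40 N, if the wrist force passes 120 N, or if a joint passes its speed limit or range.

ROBOT

A 6-joint arm with a two-finger parallel gripper is mounted at the origin on a cart in front of the work surface, level with it; the furniture and walls round the work are solid. World frame = base frame: x ahead of the robot, y to its left, z up, the work surface at z = 0. Lengths are in mm, angles in rad, forces in N, time in s.
With the tool pointing down it reaches from about 350 to 975 mm from the base axis. Payload 7.1 kg.
Tool frame: the origin (TCP) lies between the finger pads, 19 mm behind the fingertips; this is the grasp point; z points along the fingers, y is the line along which they close (so a half turn about z gives the same grasp; the last joint's range is limited). The gripper opens to 88 mm and grips with 3 to 60 N. Pads are 20 mm wide; open, the fingers measure 115 mm over their backs; the gripper's body (75 mm by 178 mm) begins 61 mm behind the grasp point.
Start: joints at [-1.312, 0.423, 1.63, -0, 1.089, -0.019], TCP at [171.419, -601.016, 241.375] pointing down, gripper open.
Joint ranges: [-3, 3], [-0.9, 2.11], [0.09, 2.58], [-1.31, 4.45], [0.11, 2.69], [-2.54, 2.54]. Speed limits (rad/s): [2.39, 2.39, 3.01, 3.14, 3.14, 3.14].

INTERFACE

Orientations are given as a rotation vector (axis times angle).
In Python, from workcell import ctrl gives the robot as it stands. The module is installed in compiled form; this text tells all that it offers.
- The arm moves only by the tool servo_tool, never from a script. Its argument "rows" is a list of rows, each a list of 7 numbers: the turn, a rotation vector about the tool's x, y, z as a fraction of full scale, then the shift along the tool's x, y, z as a fraction of full scale, then the finger opening in mm, from 0 to 87.8. A call has 1 to 10 rows; each row is the pose to reach, as a shift and turn from the pose commanded when the call began, along the tool's axes at that moment; what a row does not reach only later rows make up. Full scale, the value 1, is 20 cm for a shift and 1.5 rad for a turn. A row lasts 1/8 s, in which the tool goes at most 62.5 mm and 10.7 degrees, less where a joint would pass 70% of its speed; a pose out of reach is approached as far as the arm can. A call with a number of a shift or a turn outside -1 to 1 is refused whole. A call with a gripper value outside its range is refused whole. The fingers move at their own pace and stop on an object; the grip force is fixed at half the most. Time passes only in rows, so rows that repeat a pose let the fingers close. It gives the time, the measured TCP pose, the force, the opening and the grip force at its end, in the units of the state.
- ctrl.get_obs(): the state, without advancing time (a new reading comes with each control period).
- ctrl.get_image(name): name is "scene" or "top"; returns (picture, depth): 420x560x3 uint8, red, green, blue; 420x560 float32, mm along the optical axis (not along the pixel's ray), 0 where there is no reading.
- ctrl.camera_info(name): a dict with "intrinsics" (3x3 intrinsics, pixels), "R" (3x3) and "t" (3): a world point X has camera coordinates R X + t. Camera axes: x right, y down, z forward; pixel columns grow to the right and rows downward; lengths in mm; the calibration is good to about 2 mm. A picture is of the moment at which its call begins. camera_info takes no time and is no camera call.
- ctrl.close_job(): hands the job in; it is judged then, once.
The state is a dict: "t": time; "qpos": joint angles; "qvel": joint speeds; "joint_torque": joint torques, N m; "ee_pos": TCP position; "orientation": TCP orientation; "ft_force": force on the tool from outside, world axes, zero at the start; "moment": the same for the moment, N m; "width": finger opening in mm; "grasp_force": force on a finger pad.
Only numpy, scipy, OpenCV 4.12 (cv2) and the standard library are available. Lean on these libraries where they do the work, as an engineer would, in place of code of your own. Each camera call takes 0.05 s, during which the arm holds its last target. There are 200 camera calls.

## Working session

There is one attempt and no reset: what is moved stays moved. The work goes in short steps, Python scripts to look and compute and a tool call to move; the robot and the scene stay as the last step left them, time stands still between calls to the robot, and variables do not carry over. Pictures are saved under pics/ and viewed, at most 10 in all, crops included, and the job is handed in when it is done.

Besides the shell and the picture viewer there is one more tool, called after "Emit:" by a JSON object that holds its "method" and its "body". servo_tool: Moves the arm, as the interface text tells. Its arguments: {"type":"object","properties":{"rows":{"type":"array","items":{"type":"array","items":{"type":"number"}}}},"required":["rows"]}

```bash
mkdir -p pics; cat > h.py <<'E'
from workcell import ctrl
import numpy as np, cv2
from scipy.spatial.transform import Rotation as Rt
def look(n,save=None):
    im,d=ctrl.get_image(n); i=ctrl.camera_info(n); K,R,t=map(np.array,(i["intrinsics"],i["R"],i["t"]))
    v,u=np.mgrid[:d.shape[0],:d.shape[1]]
    c=np.stack([(u-K[0,2])/K[0,0]*d,(v-K[1,2])/K[1,1]*d,d],-1)
    P=(c-t)@R; P[d==0]=np.nan
    if save: cv2.imwrite('pics/'+save,im[:,:,::-1])
    return im,P
E
python3 - <<'E'
from h import *
for n in('top','scene'):
    im,P=look(n,n+'0.png'); np.savez(n+'0.npz',im=im,P=P)
    i=ctrl.camera_info(n); print(n, -np.array(i["R"]).T@np.array(i["t"]), np.array(i["R"]).round(2).tolist())
o=ctrl.get_obs(); print(o['ee_pos'],o['orientation'],Rt.from_rotvec(o['orientation']).as_matrix().round(3),o['t'])
E
```

```text
top [ 289.97945729  -13.69159311 1330.16051297] [[-0.03, -1.0, 0.0], [-0.98, 0.03, -0.2], [0.2, -0.01, -0.98]]
scene [-194.76266232  742.07200696  906.79211392] [[-0.72, -0.69, -0.01], [-0.41, 0.44, -0.8], [0.56, -0.57, -0.6]]
[ 171.29375765 -600.57303956  240.70507455] [-3.10999189e+00 -4.34858244e-01  3.05311964e-04] [[ 0.962  0.274 -0.   ]
 [ 0.274 -0.962  0.001]
 [-0.    -0.001 -1.   ]] 0.1
```

View pics/top0.png

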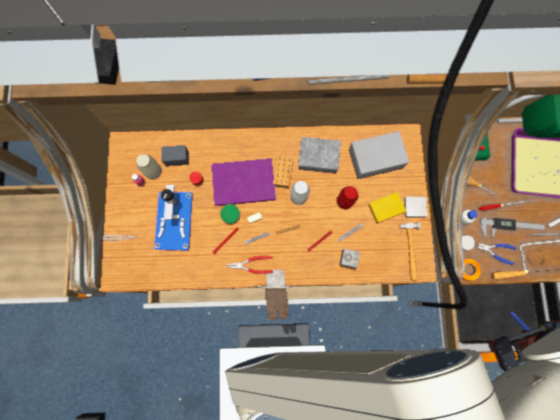

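View pics/scene0.png

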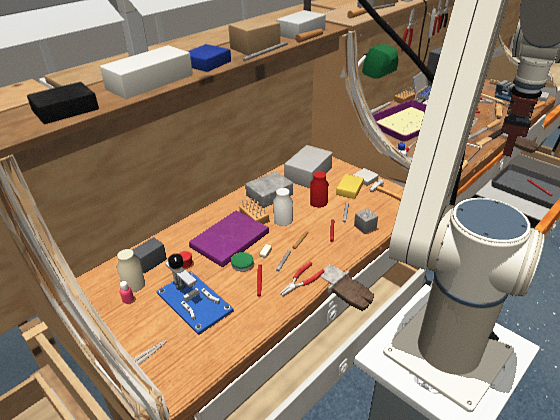

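The top picture shows the block at about (349,259), the blue fixture at (173,220) and the knob at (167,195). The scene picture agrees: block at (366,219), fixture at (193,297), knob at (175,261).

```bash
cat > m.py <<'E'
from h import *
def rect(p): return cv2.minAreaRect(p[:,:2].astype(np.float32))
D={n:np.load(n+'0.npz') for n in('top','scene')}
for n,(bu,bv),(fu,fv) in(('top',(349,259),(173,215)),('scene',(366,219),(193,290))):
    im,P=D[n]['im'].astype(int),D[n]['P']
    s=np.s_[bv-22:bv+23,bu-22:bu+23]; p=P[s].reshape(-1,3)
    tp=p[(p[:,2]>44)&(p[:,2]<58)]; print(n,'blocktop',len(tp),np.median(tp[:,2]),rect(tp))
    s=np.s_[fv-50:fv+50,fu-45:fu+45]; p=P[s].reshape(-1,3); c=im[s].reshape(-1,3)
    bl=(c[:,2]>c[:,0]+50)&(c[:,2]>110)&(abs(p[:,2]-12)<5); q=p[bl]
    print(' plate',len(q),np.median(q[:,2]),rect(q))
    kn=(c.max(1)<70)&(p[:,2]>95)&(p[:,2]<130); k=p[kn]; kt=k[k[:,2]>np.percentile(k[:,2],60)]; print(' knob',len(k),np.percentile(k[:,2],[5,50,95]),cv2.minEnclosingCircle(kt[:,:2].astype(np.float32)),kt.mean(0))
    st=p[(p[:,2]>60)&(p[:,2]<92)]; print(' strap',len(st),np.median(st[:,2]),rect(st))
    b=D[n]['im']; 
    a=cv2.resize(b[fv-55:fv+50,fu-50:fu+50],None,fx=4,fy=4,interpolation=2); e=cv2.resize(b[bv-52:bv+53,bu-35:bu+35],None,fx=4,fy=4,interpolation=2)
    cv2.imwrite('pics/c_%s.png'%n,np.hstack([a,e])[:,:,::-1])
E
python3 m.py
```

```text
top blocktop 250 49.600878056771144 ((408.63232421875, -246.09634399414062), (50.57687759399414, 50.48275375366211), 76.161376953125)
 plate 1295 11.926690400265526 ((548.9368286132812, 306.33685302734375), (107.72394561767578, 187.6510467529297), 87.71368408203125)
 knob 72 [100.59555865 114.96212579 120.61079123] ((605.63134765625, 301.2833557128906), 14.6641206741333) [608.26776084 299.80643786 118.47036433]
 strap 328 79.84172606369091 ((637.679443359375, 338.60980224609375), (203.25820922851562, 82.15699768066406), 38.692848205566406)
scene blocktop 203 50.13616818387558 ((410.4981994628906, -247.45579528808594), (53.25899124145508, 54.484375), 74.47342681884766)
 plate 1557 13.08500819963852 ((549.3521118164062, 307.35638427734375), (109.76953887939453, 190.2499542236328), 87.22386169433594)
 knob 161 [ 97.77781983 114.72098146 119.77596521] ((607.1317749023438, 305.0649108886719), 16.991806030273438) [608.58785943 304.88316344 118.4031546 ]
 strap 384 79.64267957891666 ((660.9461669921875, 298.3921203613281), (47.345367431640625, 240.40194702148438), 80.05266571044922)
```

View pics/c_top.png

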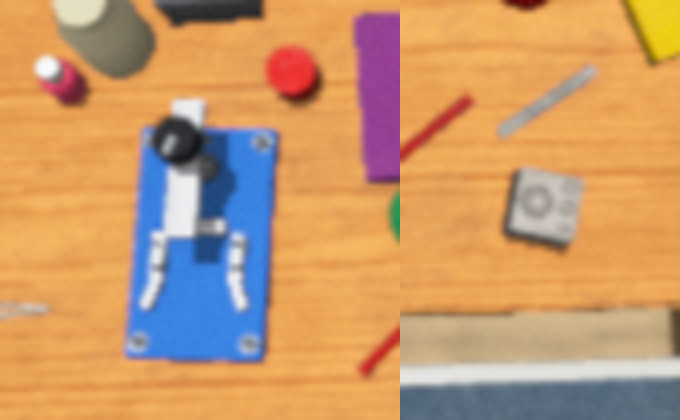

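View pics/c_scene.png

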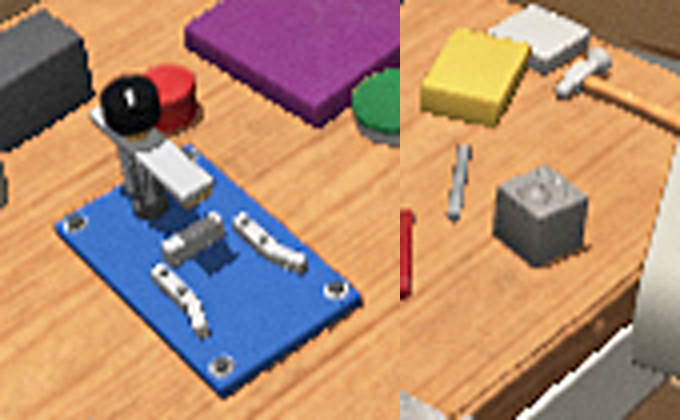

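```bash
cat >> h.py <<'E'
def pose(yaw): # tool x at yaw (deg), z down
    a=np.radians(yaw); return np.array([[np.cos(a),np.sin(a),0],[np.sin(a),-np.cos(a),0],[0,0,-1]])
def delta(p,yaw,start=None):
    o=ctrl.get_obs(); p0,R0=(np.array(o['ee_pos']),Rt.from_rotvec(o['orientation']).as_matrix()) if start is None else (np.array(start[0]),pose(start[1]))
    r=Rt.from_matrix(R0.T@pose(yaw)).as_rotvec()/1.5; s=R0.T@(np.array(p)-p0)/200
    return np.r_[r,s].round(3).tolist()
def st():
    o=ctrl.get_obs(); R=Rt.from_rotvec(o['orientation']).as_matrix()
    print('t',o['t'],'p',np.round(o['ee_pos'],1),'yaw',round(np.degrees(np.arctan2(R[1,0],R[0,0])),2),'z',R[:,2].round(3),'q',np.round(o['qpos'],2),'F',np.round(o['ft_force'],1),'M',np.round(o['moment'],2),'w',o['width'],o['grasp_force'])
E
python3 - <<'E'
from h import *
P=np.load('top0.npz')['P']; v,u=np.mgrid[:420,:560]
def rep(n,m): print(n,m.sum(), [ (int(a),int(b),*P[b,a].round()) for a,b in list(zip(u[m],v[m]))[::max(1,m.sum()//8)]])
x,y,z=P[...,0],P[...,1],P[...,2]
rep('cable',(u>415)&(u<475)&(v>120)&(v<310)&(z>150))
rep('work',(x>330)&(x<720)&(y>-330)&(y<470)&(z>90))
rep('nearknob',(np.hypot(x-608,y-304)<150)&(np.hypot(x-608,y-304)>30)&(z>40))
st()
print(delta((409.5,-246.8,200),75.5))
E
```

```text
cable 3660 [(431, 121, np.float64(573.0), np.float64(-282.0), np.float64(679.0)), (439, 131, np.float64(769.0), np.float64(-519.0), np.float64(152.0)), (448, 141, np.float64(718.0), np.float64(-520.0), np.float64(201.0)), (473, 151, np.float64(676.0), np.float64(-574.0), np.float64(229.0)), (458, 162, np.float64(657.0), np.float64(-545.0), np.float64(194.0)), (455, 174, np.float64(633.0), np.float64(-550.0), np.float64(155.0)), (438, 209, np.float64(446.0), np.float64(-322.0), np.float64(568.0)), (444, 261, np.float64(356.0), np.float64(-359.0), np.float64(477.0)), (457, 309, np.float64(252.0), np.float64(-476.0), np.float64(236.0))]
work 30259 [(0, 0, np.float64(711.0), np.float64(359.0), np.float64(817.0)), (366, 7, np.float64(712.0), np.float64(-161.0), np.float64(782.0)), (281, 15, np.float64(712.0), np.float64(-35.0), np.float64(769.0)), (346, 39, np.float64(714.0), np.float64(-145.0), np.float64(702.0)), (19, 49, np.float64(713.0), np.float64(403.0), np.float64(700.0)), (300, 57, np.float64(692.0), np.float64(-68.0), np.float64(687.0)), (129, 66, np.float64(685.0), np.float64(2
[... 298 characters left out ...]
at64(790.0)), (53, 22, np.float64(712.0), np.float64(311.0), np.float64(767.0)), (89, 34, np.float64(729.0), np.float64(282.0), np.float64(712.0)), (130, 47, np.float64(710.0), np.float64(217.0), np.float64(701.0)), (17, 60, np.float64(698.0), np.float64(410.0), np.float64(691.0)), (10, 71, np.float64(683.0), np.float64(425.0), np.float64(683.0)), (43, 81, np.float64(668.0), np.float64(373.0), np.float64(673.0)), (171, 218, np.float64(542.0), np.float64(296.0), np.float64(81.0))]
t 0.1 p [ 171.3 -600.6  240.7] yaw 15.92 z [-0.     0.001 -1.   ] q [-1.31  0.42  1.63 -0.    1.09 -0.02] F [ 0.1  0.7 -0.2] M [-0.   -0.04  0.02] w 87.78096395743879 0.0
[-0.001, -0.0, -0.693, 1.631, -1.374, 0.205]
```

```bash
python3 - <<'E'
from h import *
P=np.load('top0.npz')['P']; im=np.load('top0.npz')['im'];x,y,z=P[...,0],P[...,1],P[...,2]
for r in list(range(200,312,8)):
    c=[u for u in range(400,490) if im[r,u].max()<60]
    print(r,[(u,*P[r,u].round().astype(int).tolist()) for u in c[::4] if np.isfinite(P[r,u,0])])
im2,P2=np.load('scene0.npz')['im'],np.load('scene0.npz')['P']
cv2.imwrite('pics/cab.png',np.hstack([cv2.resize(im[150:320,400:560],None,fx=2.4,fy=2.4),cv2.resize(im2[0:204,380:560],None,fx=2,fy=2)])[:,:,::-1])
E
```

```text
200 [(432, 461, -308, 578), (436, 460, -314, 583)]
208 [(433, 448, -313, 566), (437, 447, -318, 573)]
216 [(434, 435, -318, 556), (438, 434, -323, 561)]
224 [(436, 422, -325, 542), (440, 421, -331, 547)]
232 [(437, 409, -331, 528), (441, 407, -336, 535)]
240 [(439, 394, -337, 518), (443, 393, -344, 522)]
248 [(440, 380, -345, 500), (444, 379, -350, 506)]
256 [(443, 365, -353, 489), (447, 365, -361, 490)]
264 [(445, 351, -363, 470), (449, 350, -371, 471)]
272 [(448, 335, -374, 453), (452, 335, -382, 455)]
280 [(451, 319, -390, 426), (455, 319, -397, 430)]
288 [(455, 303, -407, 401), (459, 302, -413, 408), (463, 312, -755, -346), (471, 311, -785, -343), (475, 310, -805, -350), (479, 310, -826, -361), (483, 309, -837, -351), (489, 309, -858, -347)]
296 [(456, 282, -724, -346), (460, 285, -427, 376), (464, 285, -436, 375), (468, 280, -771, -345), (472, 280, -787, -346), (476, 279, -804, -348), (480, 279, -820, -349), (484, 278, -838, -354), (488, 278, -848, -341)]
304 [(422, 260, -510, -119), (426, 260, -506, -70), (430, 261, -504, -27), (434, 262, -500, 17), (438, 262, -497, 57), (442, 263, -491, 103), (446, 263, -487, 141), (450, 264, -483, 179), (457, 265, -465, 265), (461, 266, -450, 323), (465, 266, -456, 332), (469, 249, -777, -357), (473, 249, -789, -350), (477, 249, -805, -350), (481, 248, -820, -349), (485, 248, -834, -346), (489, 247, -852, -351)]
```

View pics/cab.png

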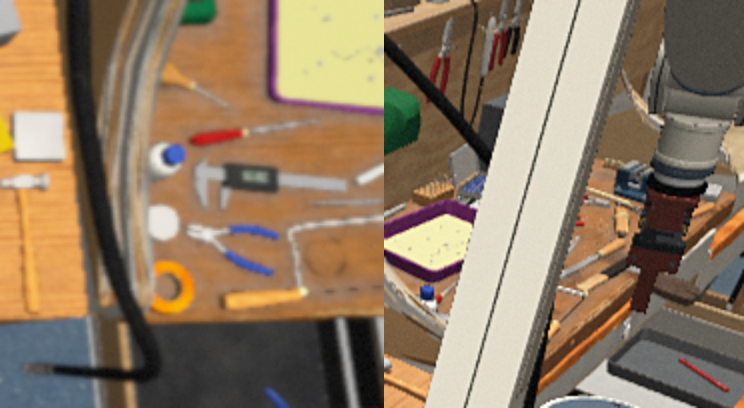

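The crops show a black flex shaft hanging from the upper left of the right-hand bench, top (430,120) down to (460,300). In the world it runs from about (460,-310,580) to (265,-460,300) and lies across the direct path. I'll retract, then sweep round inside it.

```bash
python3 - <<'E'
from h import *
P0=np.array(ctrl.get_obs()['ee_pos'])
a=-74.1
def pt(az,r,z): return (r*np.cos(np.radians(az)),r*np.sin(np.radians(az)),z)
print(delta(pt(a,375,240),15.9))
s=(pt(a,375,240),15.9)
for i in range(1,7): print(delta(pt(a+43*i/6,375,240),15.9+59.6*i/6,s))
s=(pt(a+43,375,240),75.5)
print(delta((409.5,-246.8,100),75.5,s))
E
```

```text
[-0.001, 0.0, 0.0, -0.001, -1.248, 0.005]
[0.0, 0.0, -0.116, 0.234, -0.015, 0.0]
[0.0, 0.0, -0.231, 0.464, -0.058, 0.0]
[0.0, 0.0, -0.347, 0.687, -0.13, 0.0]
[0.0, 0.0, -0.462, 0.899, -0.23, 0.0]
[0.0, 0.0, -0.578, 1.098, -0.355, 0.0]
[0.0, 0.0, -0.693, 1.279, -0.504, 0.0]
[0.0, 0.0, 0.0, -0.146, 0.494, 0.7]
```

Emit:
{"method": "servo_tool", "body": {"rows": [[0, 0, 0, -0.0, 0.31, 0, 87.8], [0, 0, 0, 0, 0.62, 0, 87.8], [0, 0, 0, 0, 0.93, 0, 87.8], [0, 0, 0, 0, 1.0, 0, 87.8], [0, 0, 0, 0, 1.0, 0, 87.8], [0, 0, 0, 0, 1.0, 0, 87.8]]}}

```text
t: 0.85
ee_pos: [226.0, -792.4, 240.9]
orientation: [-3.11, -0.435, 0.0]
ft_force: [-0.3, 0.5, -0.1]
width: 87.9
grasp_force: 0.0
```

I sent that move before the script's numbers were in, and its sign was wrong: the arm went outward, touching nothing. Now I'll bring it back in.

Emit:
{"method": "servo_tool", "body": {"rows": [[0, 0, 0, 0, -0.3, 0, 87.8], [0, 0, 0, 0, -0.6, 0, 87.8], [0, 0, 0, 0, -0.9, 0, 87.8], [0, 0, 0, 0, -1, 0, 87.8]]}}

```text
t: 1.35
ee_pos: [170.2, -596.4, 242.0]
orientation: [-3.11, -0.435, 0.0]
ft_force: [-0.4, 0.1, 0.1]
width: 87.8
grasp_force: 0.0
```

Emit:
{"method": "servo_tool", "body": {"rows": [[0, 0, 0, 0, -0.3, 0, 87.8], [0, 0, 0, 0, -0.6, 0, 87.8], [0, 0, 0, 0, -0.9, 0, 87.8], [0, 0, 0, 0, -1, 0, 87.8]]}}

```text
t: 1.85
ee_pos: [115.3, -404.0, 241.4]
orientation: [-3.11, -0.435, 0.0]
ft_force: [0.2, -0.4, 0.8]
width: 87.8
grasp_force: 0.0
```

Emit:
{"method": "servo_tool", "body": {"rows": [[0, 0, 0, 0, -0.2, 0, 87.8], [0, 0, 0, 0, -0.245, 0, 87.8], [0, 0, 0, 0, -0.245, 0, 87.8], [0, 0, 0, 0, -0.245, 0, 87.8]]}}

```text
t: 2.35
ee_pos: [103.5, -362.8, 241.8]
orientation: [3.11, 0.435, 0.0]
ft_force: [-0.2, -0.6, 0.3]
width: 88.1
grasp_force: 0.0
```

```bash
python3 -c "
from h import *
st()"
```

```text
t 2.35 p [ 103.5 -362.8  241.8] yaw 15.91 z [ 0.    -0.002 -1.   ] q [-1.32  0.04  2.14 -0.    0.96 -0.03] F [-0.2 -0.6  0.3] M [ 0.   -0.03  0.  ] w 88.05101476126126 0.0
```

Emit:
{"method": "servo_tool", "body": {"rows": [[0, 0, -0.116, 0.234, -0.015, 0, 87.8], [0, 0, -0.231, 0.464, -0.058, 0, 87.8], [0, 0, -0.347, 0.687, -0.13, 0, 87.8], [0, 0, -0.462, 0.899, -0.23, 0, 87.8], [0, 0, -0.462, 0.899, -0.23, 0, 87.8], [0, 0, -0.462, 0.899, -0.23, 0, 87.8]]}}

```text
t: 3.1
ee_pos: [263.7, -268.6, 241.3]
orientation: [-2.779, -1.465, 0.0]
ft_force: [0.4, 0.6, 0.3]
width: 88.1
grasp_force: 0.0
```

```bash
python3 -c "
from h import *
st(); print(delta((321,-193,240),75.5)); print(delta((409.5,-246.8,120),75.5,((321,-193,240),75.5)))"
```

```text
t 3.1 p [ 263.7 -268.6  241.3] yaw 55.6 z [-0. -0. -1.] q [-0.83  0.04  2.14 -0.    0.96 -0.23] F [0.4 0.6 0.3] M [-0.05 -0.01  0.02] w 88.09586942054682 0.0
[-0.0, 0.0, -0.232, 0.474, 0.023, 0.006]
[0.0, 0.0, 0.0, -0.15, 0.496, 0.6]
```

Emit:
{"method": "servo_tool", "body": {"rows": [[0, 0, -0.116, 0.24, 0, 0, 87.8], [0, 0, -0.232, 0.474, 0.023, 0.006, 87.8], [0, 0, -0.232, 0.474, 0.023, 0.006, 87.8], [0, 0, -0.232, 0.474, 0.023, 0.006, 87.8]]}}

```text
t: 3.6
ee_pos: [320.3, -193.4, 240.1]
orientation: [2.486, 1.921, -0.001]
ft_force: [-0.1, -0.3, -0.9]
width: 87.8
grasp_force: 0.0
```

Emit:
{"method": "servo_tool", "body": {"rows": [[0, 0, 0, -0.075, 0.25, 0.2, 87.8], [0, 0, 0, -0.15, 0.496, 0.4, 87.8], [0, 0, 0, -0.15, 0.496, 0.6, 87.8], [0, 0, 0, -0.15, 0.496, 0.6, 87.8], [0, 0, 0, -0.15, 0.496, 0.6, 87.8]]}}

```text
t: 4.22
ee_pos: [408.6, -247.1, 121.1]
orientation: [-2.485, -1.922, 0.0]
ft_force: [0.4, -0.6, 0.2]
width: 88.1
grasp_force: 0.0
```

```bash
python3 - <<'E'
from h import *
st(); print(delta((409.5,-246.8,36),75.5))
im,P=look('top'); p=P[230:290,320:380].reshape(-1,3); tp=p[(p[:,2]>44)&(p[:,2]<58)&(p[:,0]<440)]; print(len(tp),cv2.minAreaRect(tp[:,:2].astype(np.float32)))
im,P=look('scene','s1.png')
E
```

```text
t 4.225 p [ 408.6 -247.1  121.1] yaw 75.42 z [-0. -0. -1.] q [-0.57  0.4   2.03 -0.    0.71 -0.31] F [ 0.4 -0.6  0.2] M [-0.05 -0.09 -0.02] w 88.14837761321607 0.0
[-0.0, 0.0, -0.001, 0.002, 0.004, 0.425]
0 ((0.0, 0.0), (0.0, 0.0), 0.0)
```

View pics/s1.png

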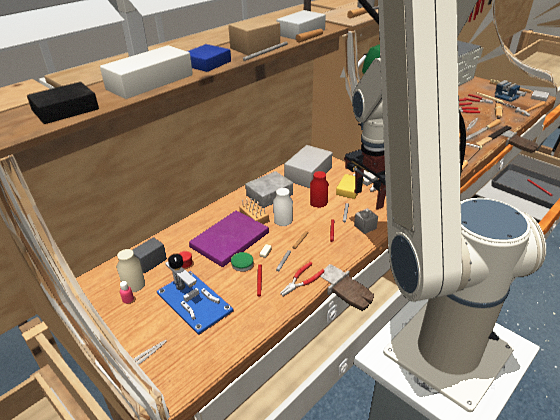

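The picture shows the gripper (365,175) straight above the block (366,219), with the other things untouched. I'll go down and grip.

Emit:
{"method": "servo_tool", "body": {"rows": [[0, 0, 0, 0, 0.003, 0.15, 87.8], [0, 0, 0, 0, 0.003, 0.3, 87.8], [0, 0, 0, 0, 0.003, 0.425, 87.8], [0, 0, 0, 0, 0.003, 0.425, 87.8], [0, 0, 0, 0, 0.003, 0.425, 87.8]]}}

```text
t: 4.95
ee_pos: [410.7, -246.8, 36.7]
orientation: [2.481, 1.923, 0.001]
ft_force: [-0.1, -0.5, 0.5]
width: 87.9
grasp_force: 0.0
```

Emit:
{"method": "servo_tool", "body": {"rows": [[0, 0, 0, 0, 0, 0, 30], [0, 0, 0, 0, 0, 0, 30], [0, 0, 0, 0, 0, 0, 30], [0, 0, 0, 0, 0, 0, 30], [0, 0, 0, 0, 0, 0, 30], [0, 0, 0, 0, 0, 0, 30], [0, 0, 0, 0, 0, 0, 30], [0, 0, 0, 0, 0, 0, 30]]}}

```text
t: 5.95
ee_pos: [409.8, -246.3, 35.3]
orientation: [-2.483, -1.925, 0.0]
ft_force: [-1.1, 0.9, 6.0]
width: 50.3
grasp_force: 30.0
```

```bash
python3 -c "
from h import *
st()"
```

```text
t 5.95 p [ 409.8 -246.3   35.3] yaw 75.56 z [-0.  0. -1.] q [-0.57  0.57  2.05  0.    0.52 -0.31] F [-1.1  0.9  6. ] M [ 0.09  0.24 -0.01] w 50.294077422788746 29.998663365840912
```

Emit:
{"method": "servo_tool", "body": {"rows": [[0, 0, 0, 0, 0, -0.1, 30], [0, 0, 0, 0, 0, -0.3, 30], [0, 0, 0, 0, 0, -0.55, 30], [0, 0, 0, 0, 0, -0.75, 30], [0, 0, 0, 0, 0, -0.8, 30], [0, 0, 0, 0, 0, -0.8, 30]]}}

```text
t: 6.7
ee_pos: [409.3, -245.9, 194.2]
orientation: [-2.482, -1.924, 0.001]
ft_force: [-0.6, 0.1, -8.8]
width: 49.6
grasp_force: 30.0
```

```bash
python3 -c "
from h import *
st()
p=np.array(ctrl.get_obs()['ee_pos']); e=np.array([459.2,310.9,p[2]])
ys=[75.5,109.5,143.5,177.5]
for k in range(3): print(delta(p+(e-p)*(k+1)/3,ys[k+1],(p+(e-p)*k/3,ys[k])))
"
```

```text
t 6.7 p [ 409.3 -245.9  194.2] yaw 75.56 z [-0.001  0.001 -1.   ] q [-0.57  0.28  1.99  0.    0.88 -0.31] F [-0.6  0.1 -8.8] M [-0.01 -0.06 -0.08] w 49.62287767136792 29.996328949928284
[0.0, 0.0, -0.396, 0.919, -0.152, 0.0]
[0.0, 0.0, -0.396, 0.847, 0.388, 0.0]
[0.0, 0.0, -0.396, 0.485, 0.795, 0.0]
```

Emit:
{"method": "servo_tool", "body": {"rows": [[0, 0, -0.05, 0.115, -0.019, 0, 30], [0, 0, -0.15, 0.345, -0.057, 0, 30], [0, 0, -0.25, 0.575, -0.095, 0, 30], [0, 0, -0.35, 0.805, -0.133, 0, 30], [0, 0, -0.396, 0.919, -0.152, 0, 30]]}}

```text
t: 7.32
ee_pos: [424.5, -58.5, 192.7]
orientation: [-1.802, -2.568, 0.003]
ft_force: [0.2, -0.0, -8.7]
width: 49.8
grasp_force: 30.0
```

Emit:
{"method": "servo_tool", "body": {"rows": [[0, 0, -0.1, 0.212, 0.097, 0, 30], [0, 0, -0.2, 0.424, 0.194, 0, 30], [0, 0, -0.3, 0.636, 0.291, 0, 30], [0, 0, -0.396, 0.847, 0.388, 0, 30]]}}

```text
t: 7.82
ee_pos: [441.1, 126.0, 192.7]
orientation: [-0.972, -2.984, 0.004]
ft_force: [1.1, -0.5, -7.8]
width: 50.0
grasp_force: 30.0
```

Emit:
{"method": "servo_tool", "body": {"rows": [[0, 0, -0.1, 0.121, 0.199, 0, 30], [0, 0, -0.2, 0.243, 0.4, 0, 30], [0, 0, -0.3, 0.364, 0.6, 0, 30], [0, 0, -0.37, 0.45, 0.74, 0, 30], [0, 0, -0.396, 0.485, 0.795, 0, 30], [0, 0, -0.396, 0.485, 0.795, 0, 30], [0, 0, -0.396, 0.485, 0.795, 0, 30]]}}

```text
t: 8.7
ee_pos: [458.1, 309.0, 194.1]
orientation: [-0.067, -3.139, 0.003]
ft_force: [0.2, -0.6, -8.7]
width: 49.9
grasp_force: 30.0
```

```bash
python3 -c "
from h import *
st()
im,P=look('top'); np.savez('top1.npz',im=im,P=P)
im,P=look('scene','s2.png'); np.savez('scene1.npz',im=im,P=P)
cv2.imwrite('pics/s2.png',cv2.resize(im[180:360,90:290],None,fx=3,fy=3)[:,:,::-1])
print(delta((459.2,310.9,80),177.5))
"
```

```text
t 8.7 p [458.1 309.  194.1] yaw 177.57 z [-0.002 -0.002 -1.   ] q [ 0.57  0.38  1.83 -0.    0.94 -0.96] F [ 0.2 -0.6 -8.7] M [ 0.01 -0.11 -0.04] w 49.8991337407982 29.996337890625
[-0.001, -0.001, 0.001, -0.003, 0.009, 0.574]
```

View pics/s2.png

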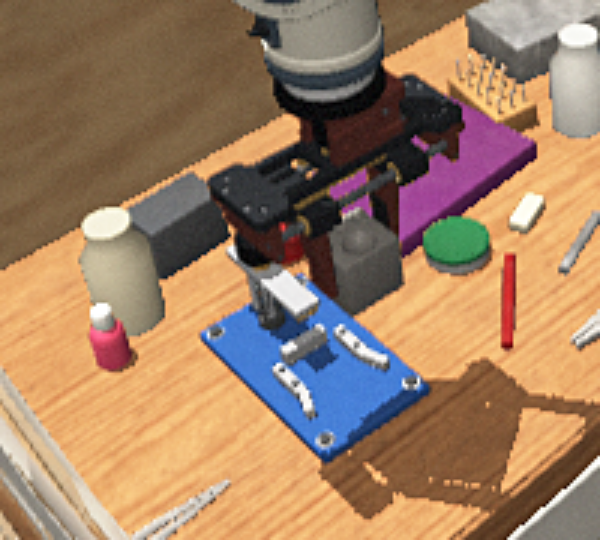

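Held block at about (362,262) in this crop, level and clear of the fixture (front edge near (370,430)). Now lower it in front of the fixture.

Emit:
{"method": "servo_tool", "body": {"rows": [[0, 0, 0, 0, 0.009, 0.2, 30], [0, 0, 0, 0, 0.009, 0.4, 30], [0, 0, 0, 0, 0.009, 0.6, 30], [0, 0, 0, 0, 0.009, 0.65, 30], [0, 0, 0, 0, 0.009, 0.65, 30], [0, 0, 0, 0, 0.009, 0.65, 30]]}}

```text
t: 9.55
ee_pos: [460.1, 312.8, 66.8]
orientation: [0.065, 3.138, 0.003]
ft_force: [-0.2, -0.6, -8.7]
width: 49.7
grasp_force: 30.0
```

```bash
python3 - <<'E'
from h import *
st()
o=ctrl.get_obs()
for n in('top','scene'):
    im,P=look(n,n+'2.png'); np.savez(n+'2.npz',im=im,P=P); c=im.astype(int)
    m=(abs(P[...,0]-459)<45)&(abs(P[...,1]-311)<45)&(P[...,2]>60)&(P[...,2]<85)&(c.max(2)-c.min(2)<25)
    p=P[m]; print(n,len(p),np.percentile(p[:,2],[5,50,95]) if len(p) else 0, cv2.minAreaRect(p[:,:2].astype(np.float32)) if len(p) else 0)
# bystander-free strap nose line: strap top points
    bl=(c[...,2]>c[...,0]+50)&(c[...,2]>110)&(abs(P[...,2]-12)<5)&(abs(P[...,0]-549)<130)&(abs(P[...,1]-306)<80)
    q=P[bl]; print(' plate',len(q),cv2.minAreaRect(q[:,:2].astype(np.float32)))
im=np.load('top2.npz')['im'];im2=np.load('scene2.npz')['im']
cv2.imwrite('pics/z2.png',np.hstack([cv2.resize(im[170:270,123:223],None,fx=4,fy=4),cv2.resize(im2[230:330,140:240],None,fx=4,fy=4)])[:,:,::-1])
E
```

```text
t 9.55 p [460.1 312.8  66.8] yaw 177.64 z [ 0.002  0.002 -1.   ] q [ 0.58  0.58  1.88 -0.    0.68 -0.95] F [-0.2 -0.6 -8.7] M [ 0.07 -0.18 -0.02] w 49.72417366823648 29.996342360973358
top 0 0 0
 plate 670 ((577.6968383789062, 305.661865234375), (107.78559875488281, 129.8998260498047), 87.45226287841797)
scene 383 [62.9661241  80.06467171 84.08013599] ((455.0005187988281, 311.4490051269531), (49.327796936035156, 61.877464294433594), 13.541580200195312)
 plate 597 ((550.6268920898438, 307.76202392578125), (107.737548828125, 189.02578735351562), 86.55903625488281)
```

View pics/z2.png

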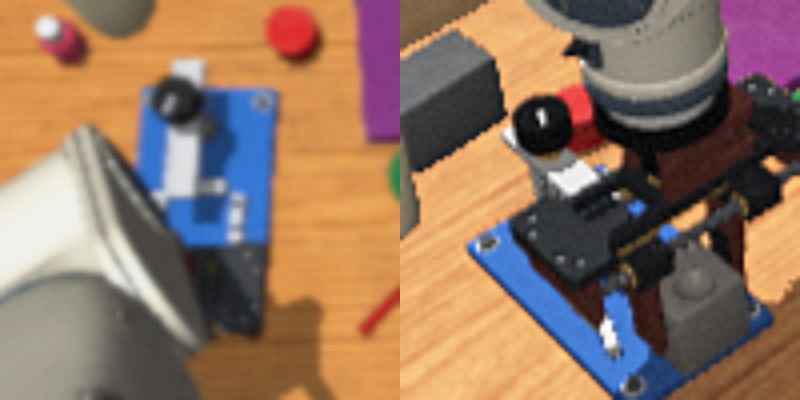

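The block hovers over the plate's front edge (scene crop (705,310)), lined up with the stops. I'll go a little forward and feel for the plate.

Emit:
{"method": "servo_tool", "body": {"rows": [[0, 0, 0, -0.06, 0, 0.03, 30], [0, 0, 0, -0.06, 0, 0.06, 30], [0, 0, 0, -0.06, 0, 0.07, 30], [0, 0, 0, -0.06, 0, 0.075, 30], [0, 0, 0, -0.06, 0, 0.08, 30], [0, 0, 0, -0.06, 0, 0.08, 30], [0, 0, 0, -0.06, 0, 0.08, 30]]}}

```text
t: 10.52
ee_pos: [470.9, 311.8, 49.3]
orientation: [0.064, 3.141, 0.0]
ft_force: [0.5, -0.3, -8.3]
width: 49.9
grasp_force: 30.0
```

```bash
python3 -c "
from h import *
st()"
```

```text
t 10.525 p [470.9 311.8  49.3] yaw 177.67 z [ 0.  0. -1.] q [ 0.56  0.62  1.86 -0.    0.66 -0.97] F [ 0.5 -0.3 -8.3] M [ 0.04 -0.16  0.04] w 49.943276966049666 29.996237754821777
```

Emit:
{"method": "servo_tool", "body": {"rows": [[0, 0, 0, 0, 0, 0.005, 30], [0, 0, 0, 0, 0, 0.008, 30], [0, 0, 0, 0, 0, 0.008, 30]]}}

```text
t: 10.9
ee_pos: [470.8, 311.7, 47.5]
orientation: [-0.064, -3.141, 0.0]
ft_force: [0.9, -0.3, -8.6]
width: 49.8
grasp_force: 30.0
```

Emit:
{"method": "servo_tool", "body": {"rows": [[0, 0, 0, 0, 0, 0.005, 30], [0, 0, 0, 0, 0, 0.005, 30]]}}

```text
t: 11.15
ee_pos: [470.9, 311.7, 47.3]
orientation: [0.064, 3.141, 0.0]
ft_force: [-2.3, -0.8, 3.7]
width: 49.8
grasp_force: 30.0
```

Emit:
{"method": "servo_tool", "body": {"rows": [[0, 0, 0, 0, 0, 0.004, 30], [0, 0, 0, 0, 0, 0.004, 30]]}}

```text
t: 11.4
ee_pos: [470.9, 311.8, 47.2]
orientation: [0.064, 3.141, 0.0]
ft_force: [-6.1, -3.7, 12.7]
width: 49.4
grasp_force: 30.0
```

Emit:
{"method": "servo_tool", "body": {"rows": [[0, 0, 0, 0, 0, -0.01, 30], [0, 0, 0, -0.03, -0.003, -0.01, 30], [0, 0, 0, -0.06, -0.005, -0.01, 30], [0, 0, 0, -0.09, -0.005, -0.01, 30], [0, 0, 0, -0.12, -0.005, -0.01, 30], [0, 0, 0, -0.15, -0.005, -0.01, 30], [0, 0, 0, -0.15, -0.005, -0.01, 30]]}}

```text
t: 12.28
ee_pos: [501.4, 309.6, 47.8]
orientation: [0.065, 3.14, 0.001]
ft_force: [-0.2, 0.8, -9.3]
width: 50.2
grasp_force: 30.0
```

```bash
python3 -c "
from h import *
st()"
```

```text
t 12.275 p [501.4 309.6  47.8] yaw 177.64 z [ 0.001  0.    -1.   ] q [ 0.53  0.65  1.8   0.    0.69 -1.  ] F [-0.2  0.8 -9.3] M [ 0.04 -0.08 -0.01] w 50.1802503928874 29.996296763420105
```

Emit:
{"method": "servo_tool", "body": {"rows": [[0, 0, 0, -0.03, 0, 0, 30], [0, 0, 0, -0.06, 0, 0, 30], [0, 0, 0, -0.09, 0, 0, 30], [0, 0, 0, -0.11, 0, 0, 30], [0, 0, 0, -0.11, 0, 0, 30]]}}

```text
t: 12.9
ee_pos: [523.1, 308.6, 47.8]
orientation: [0.065, 3.141, 0.0]
ft_force: [-1.0, 1.0, -7.7]
width: 49.7
grasp_force: 30.0
```

Emit:
{"method": "servo_tool", "body": {"rows": [[0, 0, 0, -0.01, 0, 0, 30], [0, 0, 0, -0.02, 0, 0, 30], [0, 0, 0, -0.02, 0, 0, 30]]}}

```text
t: 13.28
ee_pos: [526.9, 308.5, 47.8]
orientation: [0.064, 3.141, 0.0]
ft_force: [-1.2, 0.2, -8.1]
width: 49.7
grasp_force: 30.0
```

Emit:
{"method": "servo_tool", "body": {"rows": [[0, 0, 0, -0.005, 0, 0, 30], [0, 0, 0, -0.008, 0, 0, 30], [0, 0, 0, -0.008, 0, 0, 30]]}}

```text
t: 13.65
ee_pos: [528.3, 308.4, 47.7]
orientation: [-0.064, -3.141, 0.0]
ft_force: [-0.1, -0.2, -9.0]
width: 50.0
grasp_force: 30.0
```

Emit:
{"method": "servo_tool", "body": {"rows": [[0, 0, 0, -0.004, 0, 0, 30], [0, 0, 0, -0.007, 0, 0, 30], [0, 0, 0, -0.007, 0, 0, 30]]}}

```text
t: 14.02
ee_pos: [528.6, 308.2, 47.5]
orientation: [-0.064, -3.139, 0.001]
ft_force: [-5.6, 1.4, -5.7]
width: 50.2
grasp_force: 30.0
```

Back stop felt (about 5 N). I'll lower onto the plate and release.

Emit:
{"method": "servo_tool", "body": {"rows": [[0, 0, 0, 0, 0, 0.003, 30], [0, 0, 0, 0, 0, 0.006, 30], [0, 0, 0, 0, 0, 0.006, 30]]}}

```text
t: 14.4
ee_pos: [528.5, 308.2, 47.3]
orientation: [-0.064, -3.139, 0.001]
ft_force: [-8.1, -1.4, 2.8]
width: 49.8
grasp_force: 30.0
```

```bash
python3 -c "
from h import *
st()"
```

```text
t 14.4 p [528.5 308.2  47.3] yaw 177.65 z [-0.002 -0.001 -1.   ] q [ 0.51  0.67  1.75  0.    0.72 -1.02] F [-8.1 -1.4  2.8] M [-0.07  1.16 -0.1 ] w 49.801371073427674 29.99755471944809
```

Emit:
{"method": "servo_tool", "body": {"rows": [[0, 0, 0, 0, 0, 0, 87.8], [0, 0, 0, 0, 0, 0, 87.8], [0, 0, 0, 0, 0, 0, 87.8], [0, 0, 0, 0, 0, 0, 87.8], [0, 0, 0, 0, 0, 0, 87.8], [0, 0, 0, 0, 0, 0, 87.8]]}}

```text
t: 15.15
ee_pos: [529.8, 308.3, 46.5]
orientation: [-0.064, -3.141, 0.0]
ft_force: [0.4, 0.0, -0.1]
width: 88.1
grasp_force: 0.0
```

Emit:
{"method": "servo_tool", "body": {"rows": [[0, 0, 0, 0, 0, -0.1, 87.8], [0, 0, 0, 0, 0, -0.35, 87.8], [0, 0, 0, 0, 0, -0.6, 87.8], [0, 0, 0, 0, 0, -0.8, 87.8], [0, 0, 0, 0, 0, -0.8, 87.8]]}}

```text
t: 15.78
ee_pos: [531.7, 309.5, 211.7]
orientation: [0.064, 3.134, 0.006]
ft_force: [0.4, -0.2, -0.7]
width: 87.8
grasp_force: 0.0
```

```bash
python3 - <<'E'
from h import *
st()
for n in('top','scene'):
    im,P=look(n,n+'3.png'); np.savez(n+'3.npz',im=im,P=P)
im2=np.load('scene3.npz')['im'];im=np.load('top3.npz')['im']
cv2.imwrite('pics/z3.png',np.hstack([cv2.resize(im[170:270,123:223],None,fx=4,fy=4),cv2.resize(im2[230:330,140:240],None,fx=4,fy=4)])[:,:,::-1])
P=np.load('scene3.npz')['P'];m=(abs(P[...,0]-520)<40)&(abs(P[...,1]-308)<35)&(P[...,2]>57)&(P[...,2]<66)
p=P[m]; print(len(p),np.median(p[:,2]),cv2.minAreaRect(p[:,:2].astype(np.float32)))
E
```

```text
t 15.775 p [531.7 309.5 211.7] yaw 177.67 z [ 0.007  0.004 -1.   ] q [ 0.51  0.44  1.68 -0.    1.01 -1.02] F [ 0.4 -0.2 -0.7] M [ 0.03 -0.15  0.02] w 87.83806006108875 0.0
293 62.415393307275316 ((530.3751831054688, 308.036376953125), (50.855567932128906, 54.29432678222656), 87.65928649902344)
```

View pics/z3.png

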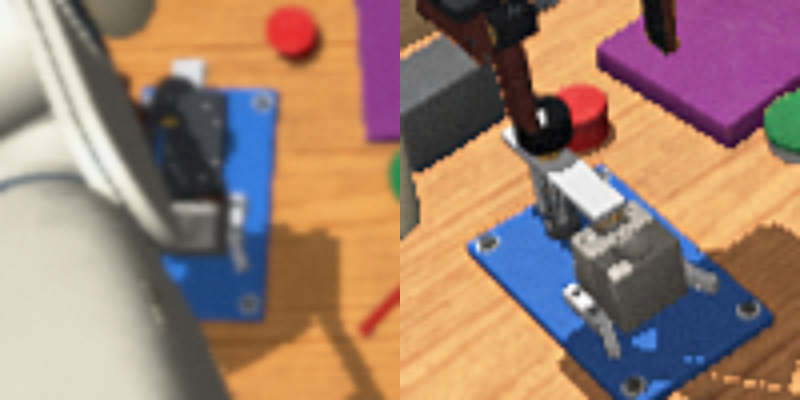

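Block seated: measured centre (530.4,308.0), top at z 62.4, strap nose over its rear, between the stops (scene crop (630,270)). On to the knob at about (609,304.3).

```bash
python3 - <<'E'
from h import *
st(); print(delta((609,304.3,160),205))
for n in('top','scene'):
    z=np.load(n+'0.npz');im,P=z['im'].astype(int),z['P']
    m=(im.max(2)<80)&(P[...,2]>100)&(P[...,2]<126)&(np.hypot(P[...,0]-609,P[...,1]-304)<28)
    p=P[m];t=p[p[:,2]>113];print(n,len(t),np.median(t[:,2]),(t[:,:2].min(0)+t[:,:2].max(0))/2,np.ptp(t[:,:2],axis=0))
    s=P[(abs(P[...,0]-565)<25)&(abs(P[...,1]-306)<10)&(P[...,2]>60)&(P[...,2]<92)]; print(np.median(s[:,2]),len(s))
P=np.load('scene0.npz')['P'];d=np.hypot(P[...,0]-609,P[...,1]-304);m=(d>40)&(d<170)&(P[...,2]>70)&(P[...,2]<400);print(m.sum(),P[m][::max(1,m.sum()//6)].round())
E
```

```text
t 15.875 p [529.7 308.3 207.5] yaw 177.67 z [ 0.001  0.001 -1.   ] q [ 0.51  0.44  1.68 -0.    1.01 -1.02] F [-0.4  0.4 -1.4] M [ 0.03 -0.16 -0.  ] w 88.01256378985833 0.0
[0.0, 0.001, -0.318, -0.397, -0.004, 0.238]
top 59 116.64937649520326 [606.3867691  301.84046939] [29.36898798 31.22407699]
80.74005110213324 114
scene 97 117.59586629276667 [607.36326576 304.99109088] [30.51785296 33.99349702]
81.46530249607862 133
567 [[741. 370. 110.]
 [729. 397. 111.]
 [708. 358.  84.]
 [696. 361.  80.]
 [693. 372.  75.]
 [560. 299.  83.]
 [542. 314.  75.]]
```

Emit:
{"method": "servo_tool", "body": {"rows": [[0, 0, -0.1, -0.1, 0, 0, 87.8], [0, 0, -0.2, -0.25, -0.003, 0.05, 87.8], [0, 0, -0.3, -0.395, -0.005, 0.15, 87.8], [0, 0, -0.318, -0.395, -0.005, 0.238, 87.8], [0, 0, -0.318, -0.395, -0.005, 0.238, 87.8], [0, 0, -0.318, -0.395, -0.005, 0.238, 87.8]]}}

```text
t: 16.62
ee_pos: [607.7, 304.2, 158.9]
orientation: [0.678, -3.066, 0.0]
ft_force: [0.2, -0.3, -0.1]
width: 88.1
grasp_force: 0.0
```

```bash
python3 -c "
from h import *
st(); print(delta((608.5,304,109),205))"
```

```text
t 16.625 p [607.7 304.2 158.9] yaw -155.07 z [-0.001 -0.    -1.   ] q [ 0.45  0.59  1.55  0.    1.   -1.56] F [ 0.2 -0.3 -0.1] M [ 0.1  -0.17  0.04] w 88.11722051626859 0.0
[0.0, -0.001, -0.001, -0.004, -0.003, 0.249]
```

Emit:
{"method": "servo_tool", "body": {"rows": [[0, 0, 0, -0.002, 0, 0.1, 87.8], [0, 0, 0, -0.002, 0, 0.2, 87.8], [0, 0, 0, -0.002, 0, 0.249, 87.8], [0, 0, 0, -0.002, 0, 0.249, 87.8], [0, 0, 0, -0.002, 0, 0.249, 87.8]]}}

```text
t: 17.25
ee_pos: [609.3, 304.4, 109.4]
orientation: [-0.68, 3.067, 0.0]
ft_force: [0.5, -1.2, 0.3]
width: 87.8
grasp_force: 0.0
```

Emit:
{"method": "servo_tool", "body": {"rows": [[0, 0, 0, 0, 0, 0, 60], [0, 0, 0, 0, 0, 0, 42], [0, 0, 0, 0, 0, 0, 20], [0, 0, 0, 0, 0, 0, 20], [0, 0, 0, 0, 0, 0, 20], [0, 0, 0, 0, 0, 0, 20], [0, 0, 0, 0, 0, 0, 20], [0, 0, 0, 0, 0, 0, 20]]}}

```text
t: 18.25
ee_pos: [609.2, 303.9, 109.2]
orientation: [-0.68, 3.067, -0.001]
ft_force: [1.4, -2.3, 0.7]
width: 35.6
grasp_force: 30.0
```

```bash
python3 -c "
from h import *
st()"
```

```text
t 18.25 p [609.2 303.9 109.2] yaw -155.01 z [ 0. -0. -1.] q [ 0.45  0.66  1.57 -0.    0.91 -1.56] F [ 1.4 -2.3  0.7] M [-0.45 -0.34  0.03] w 35.62568208358682 29.99999463558197
```

Emit:
{"method": "servo_tool", "body": {"rows": [[0, 0, 0.1, 0, 0, 0.001, 20], [0, 0, 0.2, 0, 0, 0.002, 20], [0, 0, 0.3, 0, 0, 0.004, 20], [0, 0, 0.4, 0, 0, 0.005, 20], [0, 0, 0.5, 0, 0, 0.006, 20], [0, 0, 0.6, 0, 0, 0.007, 20], [0, 0, 0.7, 0, 0, 0.008, 20], [0, 0, 0.8, 0, 0, 0.01, 20], [0, 0, 0.9, 0, 0, 0.011, 20], [0, 0, 0.9, 0, 0, 0.011, 20]]}}

```text
t: 19.5
ee_pos: [609.4, 304.6, 107.1]
orientation: [1.384, 2.82, 0.001]
ft_force: [2.2, -0.6, -0.3]
width: 35.4
grasp_force: 30.0
```

```bash
python3 -c "
from h import *
st()"
```

```text
t 19.5 p [609.4 304.6 107.1] yaw 127.71 z [ 0.001  0.001 -1.   ] q [ 0.45  0.66  1.57  0.    0.91 -0.21] F [ 2.2 -0.6 -0.3] M [-0.04 -0.52 -0.08] w 35.40622004409419 30.000688433647156
```

Emit:
{"method": "servo_tool", "body": {"rows": [[0, 0, 0.08, 0, 0, 0.001, 20], [0, 0, 0.16, 0, 0, 0.002, 20], [0, 0, 0.24, 0, 0, 0.003, 20], [0, 0, 0.3, 0, 0, 0.004, 20], [0, 0, 0.3, 0, 0, 0.004, 20]]}}

```text
t: 20.12
ee_pos: [609.7, 304.7, 106.4]
orientation: [1.976, 2.442, 0.002]
ft_force: [3.0, 1.0, -1.3]
width: 35.3
grasp_force: 30.0
```

```bash
python3 -c "
from h import *
st()"
```

```text
t 20.125 p [609.7 304.7 106.4] yaw 102.05 z [ 0.001  0.001 -1.   ] q [0.45 0.66 1.57 0.   0.91 0.24] F [ 3.   1.  -1.3] M [ 0.06 -0.81 -0.02] w 35.2731343040309 30.000392496585846
```

Emit:
{"method": "servo_tool", "body": {"rows": [[0, 0, 0.07, 0, 0, 0.001, 20], [0, 0, 0.14, 0, 0, 0.002, 20], [0, 0, 0.2, 0, 0, 0.002, 20], [0, 0, 0.2, 0, 0, 0.002, 20]]}}

```text
t: 20.62
ee_pos: [609.8, 304.6, 105.9]
orientation: [2.318, 2.12, 0.003]
ft_force: [5.2, 1.5, -1.9]
width: 35.4
grasp_force: 30.0
```

```bash
python3 -c "
from h import *
st()"
```

```text
t 20.625 p [609.8 304.6 105.9] yaw 84.89 z [ 0.002  0.001 -1.   ] q [ 0.45  0.66  1.57 -0.    0.91  0.54] F [ 5.2  1.5 -1.9] M [ 0.08 -1.1  -0.07] w 35.35211318758792 29.999979436397552
```

Emit:
{"method": "servo_tool", "body": {"rows": [[0, 0, 0.07, 0, 0, 0.001, 20], [0, 0, 0.14, 0, 0, 0.002, 20], [0, 0, 0.2, 0, 0, 0.002, 20], [0, 0, 0.2, 0, 0, 0.002, 20]]}}

```text
t: 21.12
ee_pos: [610.0, 304.6, 105.5]
orientation: [2.609, 1.75, 0.003]
ft_force: [6.6, 0.3, -4.1]
width: 35.1
grasp_force: 30.0
```

```bash
python3 -c "
from h import *
st()"
```

```text
t 21.125 p [610.  304.6 105.5] yaw 67.69 z [ 0.002  0.001 -1.   ] q [ 0.45  0.66  1.57 -0.    0.91  0.84] F [ 6.6  0.3 -4.1] M [ 0.01 -1.21 -0.06] w 35.13526995437773 29.99987304210663
```

Emit:
{"method": "servo_tool", "body": {"rows": [[0, 0, 0.07, 0.001, 0.003, 0.002, 20], [0, 0, 0.14, 0.002, 0.003, 0.003, 20], [0, 0, 0.2, 0.002, 0.003, 0.004, 20], [0, 0, 0.2, 0.002, 0.003, 0.004, 20]]}}

```text
t: 21.62
ee_pos: [610.1, 304.5, 104.9]
orientation: [2.841, 1.341, 0.001]
ft_force: [4.0, -0.1, 1.2]
width: 35.4
grasp_force: 30.0
```

```bash
python3 -c "
from h import *
st()"
```

```text
t 21.625 p [610.1 304.5 104.9] yaw 50.53 z [ 0.001  0.    -1.   ] q [ 0.45  0.66  1.57 -0.    0.91  1.13] F [ 4.  -0.1  1.2] M [-0.19 -0.75 -0.03] w 35.41164984274145 30.00058740377426
```

Emit:
{"method": "servo_tool", "body": {"rows": [[0, 0, 0.07, 0, 0, 0.001, 20], [0, 0, 0.14, 0, 0, 0.002, 20], [0, 0, 0.2, 0, 0, 0.002, 20], [0, 0, 0.2, 0, 0, 0.002, 20]]}}

```text
t: 22.12
ee_pos: [610.2, 304.4, 104.5]
orientation: [3.009, 0.901, 0.002]
ft_force: [5.3, -1.4, 0.6]
width: 35.5
grasp_force: 30.0
```

```bash
python3 -c "
from h import *
st()"
```

```text
t 22.125 p [610.2 304.4 104.5] yaw 33.35 z [ 0.001  0.    -1.   ] q [ 0.45  0.67  1.57 -0.    0.91  1.43] F [ 5.3 -1.4  0.6] M [-0.4  -0.95 -0.07] w 35.50772697882769 30.000593662261963
```

Emit:
{"method": "servo_tool", "body": {"rows": [[0, 0, 0.07, 0, 0.002, 0.001, 20], [0, 0, 0.14, 0, 0.002, 0.002, 20], [0, 0, 0.2, 0, 0.002, 0.002, 20], [0, 0, 0.2, 0, 0.002, 0.002, 20]]}}

```text
t: 22.62
ee_pos: [609.6, 304.0, 104.1]
orientation: [3.11, 0.443, -0.001]
ft_force: [1.5, -2.7, 5.1]
width: 35.3
grasp_force: 30.0
```

```bash
python3 -c "
from h import *
st()"
```

```text
t 22.625 p [609.6 304.  104.1] yaw 16.22 z [-0.001 -0.001 -1.   ] q [ 0.45  0.67  1.57 -0.    0.91  1.73] F [ 1.5 -2.7  5.1] M [-0.38 -0.1   0.46] w 35.31281566810698 30.00122845172882
```

Emit:
{"method": "servo_tool", "body": {"rows": [[0, 0, 0.05, 0, 0, 0.001, 20], [0, 0, 0.1, 0, 0, 0.001, 20], [0, 0, 0.1, 0, 0, 0.001, 20]]}}

```text
t: 23.0
ee_pos: [609.8, 304.0, 103.9]
orientation: [3.135, 0.208, -0.0]
ft_force: [0.1, -2.3, 5.6]
width: 35.1
grasp_force: 30.0
```

```bash
python3 -c "
from h import *
st()"
```

```text
t 23.0 p [609.8 304.  103.9] yaw 7.59 z [-0. -0. -1.] q [ 0.45  0.67  1.57 -0.    0.91  1.88] F [ 0.1 -2.3  5.6] M [-0.39 -0.24  0.29] w 35.13323539724165 30.001132786273956
```

Emit:
{"method": "servo_tool", "body": {"rows": [[0, 0, 0.05, 0, 0, 0, 20], [0, 0, 0.1, 0, 0, 0, 20], [0, 0, 0.13, 0, 0, 0, 20], [0, 0, 0.13, 0, 0, 0, 20], [0, 0, 0.13, 0, 0, 0, 20]]}}

```text
t: 23.62
ee_pos: [609.6, 304.0, 103.9]
orientation: [3.14, -0.097, -0.001]
ft_force: [0.2, -1.2, 6.1]
width: 35.2
grasp_force: 30.0
```

```bash
python3 - <<'E'
from h import *
st()
for n in('top','scene'):
    im,P=look(n); np.savez(n+'4.npz',im=im,P=P)
st()
im2=np.load('scene4.npz')['im']
cv2.imwrite('pics/z4.png',cv2.resize(im2[220:340,130:250],None,fx=5,fy=5)[:,:,::-1])
P=np.load('scene4.npz')['P']
s=P[(abs(P[...,0]-565)<25)&(abs(P[...,1]-306)<10)&(P[...,2]>60)&(P[...,2]<92)]; print('strap',np.median(s[:,2]),len(s))
E
```

```text
t 23.625 p [609.6 304.  103.9] yaw -3.54 z [-0.001 -0.    -1.   ] q [0.45 0.67 1.57 0.   0.91 2.08] F [ 0.2 -1.2  6.1] M [-0.28 -0.07  0.48] w 35.172433842408275 30.000743865966797
t 23.725 p [609.6 304.  103.9] yaw -3.53 z [-0.001 -0.    -1.   ] q [0.45 0.67 1.57 0.   0.91 2.08] F [ 0.5 -2.1  5.3] M [-0.33 -0.08  0.47] w 35.4273282516102 30.000879764556885
strap 76.68883830372758 148
```

View pics/z4.png

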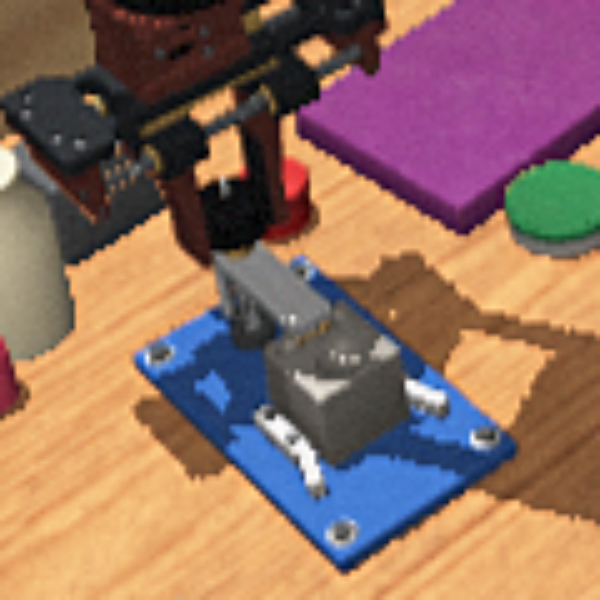

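The strap nose sits on the block (310,320 in the crop) and the knob is held against its stop: torque 0.47 N m, with the fingers slipping beyond it. Now a quarter turn back.

Emit:
{"method": "servo_tool", "body": {"rows": [[0, 0, -0.05, 0, 0, -0.001, 20], [0, 0, -0.14, 0, 0, -0.003, 20], [0, 0, -0.23, 0, 0, -0.004, 20], [0, 0, -0.32, 0, 0, -0.005, 20], [0, 0, -0.41, 0, 0, -0.006, 20], [0, 0, -0.5, 0, 0, -0.007, 20], [0, 0, -0.5, 0, 0, -0.007, 20]]}}

```text
t: 24.6
ee_pos: [609.6, 304.0, 104.9]
orientation: [-2.959, -1.055, 0.001]
ft_force: [1.8, -1.6, 3.3]
width: 35.6
grasp_force: 30.0
```

```bash
python3 -c "
from h import *
st()"
```

```text
t 24.6 p [609.6 304.  104.9] yaw 39.23 z [-0.001 -0.    -1.   ] q [0.44 0.66 1.57 0.   0.91 1.33] F [ 1.8 -1.6  3.3] M [-0.38 -0.2   0.04] w 35.59494433140662 29.999936521053314
```

Emit:
{"method": "servo_tool", "body": {"rows": [[0, 0, -0.09, 0, 0, -0.001, 20], [0, 0, -0.18, 0, 0, -0.002, 20], [0, 0, -0.27, 0, 0, -0.003, 20], [0, 0, -0.36, 0, 0, -0.004, 20], [0, 0, -0.45, 0, 0, -0.005, 20], [0, 0, -0.54, 0, 0, -0.006, 20], [0, 0, -0.57, 0, 0, -0.007, 20], [0, 0, -0.57, 0, 0, -0.007, 20], [0, 0, -0.57, 0, 0, -0.007, 20]]}}

```text
t: 25.72
ee_pos: [609.8, 303.9, 106.3]
orientation: [-2.259, -2.183, 0.001]
ft_force: [0.9, -1.0, 3.9]
width: 35.5
grasp_force: 30.0
```

```bash
python3 - <<'E'
from h import *
st()
im,P=look('scene')
s=P[(abs(P[...,0]-565)<25)&(abs(P[...,1]-306)<10)&(P[...,2]>60)&(P[...,2]<92)]; print('strap',np.median(s[:,2]),len(s))
m=(abs(P[...,0]-520)<40)&(abs(P[...,1]-308)<35)&(P[...,2]>57)&(P[...,2]<66);p=P[m]; print(len(p),np.median(p[:,2]),cv2.minAreaRect(p[:,:2].astype(np.float32)))
E
```

```text
t 25.725 p [609.8 303.9 106.3] yaw 88.03 z [-0. -0. -1.] q [ 0.44  0.66  1.57 -0.    0.91  0.48] F [ 0.9 -1.   3.9] M [-0.45 -0.33  0.01] w 35.49989017074914 30.000607073307037
strap 78.6623072504382 148
301 62.29080107301718 ((529.6073608398438, 307.0470886230469), (52.21357345581055, 53.990394592285156), 86.66862487792969)
```

```bash
python3 - <<'E'
from h import *
im,P5=look('scene'); P4=np.load('scene4.npz')['P']; P0=np.load('scene0.npz')['P']
def strap(P,lo,hi):
    o=np.array([559.1,306.5]);a=np.radians(-2.5);d=P[...,:2]-o
    x=d@[np.cos(a),np.sin(a)];y=d@[-np.sin(a),np.cos(a)]
    m=(x>-14)&(x<22)&(abs(y)<8)&(P[...,2]>lo)&(P[...,2]<hi); z=P[...,2][m]
    return len(z),np.mean(z).round(2),np.median(z).round(2),(z.std()/len(z)**.5).round(2)
for n,P in(('start',P0),('seated',P4),('now',P5)): print(n,strap(P,72,86))
E
```

```text
start (68, np.float64(82.22), np.float64(82.35), np.float64(0.2))
seated (66, np.float64(77.24), np.float64(77.11), np.float64(0.17))
now (63, np.float64(79.46), np.float64(79.48), np.float64(0.17))
```

```bash
python3 -c "
from h import *
st(); print(ctrl.close_job())"
```

```text
t 25.825 p [609.8 303.9 106.3] yaw 88.06 z [-0. -0. -1.] q [ 0.44  0.66  1.57 -0.    0.91  0.48] F [ 0.6 -2.7  3. ] M [-0.51 -0.22  0.04] w 35.405951490026794 30.00061869621277
the job is handed in; nothing more can be done
None
```

I handed the job in at 25.8 s, with no verdict shown: the block is seated against the back stop and let go, and the knob went to its stop, then back 1.6 rad (about 2.0 by the arm, 2.1–2.2 from the strap height); the fingers still grip it at 30 N.

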